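Clear the incubator lid, try it, free the catch if it is caught, and hold it open

TASK

Things were left on the lid of the small bench incubator: stand the yellow-capped specimen cup upright in the blue tray with the other cup, and lay the green slide mailer flat in the white tray with the other mailer. Then tug the lid up by its steel bar, before touching the red catch, to learn whether it is caught; if it is, slide the red catch all the way towards the middle of the lid to free it. Raise the lid by the bar to about 55 degrees (at least 45) and finish while still holding it open by the bar, steady, for a colleague to load; leave the jar, the beaker and everything else where they stand.

Things in the scene. Friction and masses are not known exactly. Their poses are not given: they have to be found in the camera images.
- case: Dark slate bench incubator, fixed, 180 (x) x 260 (y) mm, its lid's top surface at 110 mm height. Origin under its centre on the table; its -x side is the front (towards the robot, yawed a little), z up. On the front, at the -y side, is a ledge with the red catch; its top is 85 mm high.
- lid_bar (a point): Centre of the steel bar handle on the lid: a round bar 10 mm thick and 90 mm long along the case's y, on two posts, its axis 35 mm above the lid's top surface and 45 mm behind the lid's front edge. Moves with the lid. Pinched across from above, the bar turns between the fingers as the lid swings; a free lid then lifts with 3 to 7 N, more the harder it is pinched.
- lid_hinge (a point): Point on the lid's hinge axis, at the middle of the case's rear (+x) top edge, 100 mm high. The axis runs along the case's y. With the lid shut the bar lies 135 mm in front of and 45 mm above this axis.
- lid (a joint): Lid angle in rad: 0 shut, grows as the front edge rises, stop at 1.3. The lid (0.3 kg) always falls shut when let go. A hidden bolt inside may or may not be caught over the lid's hook; nothing outside shows it. If caught, the lid lifts only about 7 mm at the bar (0.05 rad) and stops hard: the pull climbs past 13 N.
- catch_knob (a point): Centre of the top of the red catch's upright grip, 22 (case x) x 12 (case y) mm, standing 31 mm above the ledge on a 20 mm wide, 5 mm high foot. It moves with the catch.
- catch (a joint): Catch position in m: starts at 0 (home); slides 28 mm along the case's +y (towards the middle of the lid) to its end stop, friction about 2 N, and stays where it is left. At the end stop the hidden bolt is pushed clear of the hook and stays clear; short of 20 mm the bolt may still hold.
- cup: Specimen cup, cream with a yellow cap, 47 mm across at the cap (top 12 mm) and 38-44 mm below, 46 mm tall, about 60 g; starts upright on the lid behind the bar. Origin: centre of its underside, z up.
- mailer: Slide mailer: flat green box with a purple end cap (at its +x end), 84 (x) x 34 (y) x 20 (z) mm, about 60 g; starts lying flat on the lid behind the bar, beside the cup. Origin: centre of its underside.
- tray_cups: Blue open tray, fixed, 200 (x) x 150 (y) x 25 mm high, walls and floor 4 mm. Origin: centre of its underside. It already holds one cup at about x = +62 mm; the half towards -x is empty.
- tray_mailers: White open tray, fixed, same size and origin. It already holds one mailer lying across it (along y) at about x = +68 mm; the half towards -x is empty.
- cup_kin: The other cup, same as the first, already in the blue tray.
- mailer_kin: The other mailer, same as the first, already in the white tray.
- jar: Amber jar with a red lid, 70 mm across, 85 mm tall, loose behind one of the trays; leave alone. Origin under its centre.
- beaker: Glass beaker, 72 mm across, 90 mm tall, loose behind the other tray; leave alone. Origin under its centre.
Mind the look-alikes: they are no part of the job. Leave any black or turquoise look-alike of the cup_kin alone.

How it is judged:
On the way, in this order (a step that is already met when the one before it is completed fails the run):
1. the cup stands in the blue tray and the mailer lies in the white tray, both let go, the lid still shut (x of cup in the frame of tray_cups between -0.09 and 0.09 m and y of cup in the frame of tray_cups between -0.065 and 0.065 m and z of cup in the frame of tray_cups below 0.015 m and angle between each of cup, mailer's own z axis and vertical below 0.2 rad and contact force between each of cup, mailer and the fingers below 0.1 N and linear speed of each of cup, mailer below 0.05 m/s and x of mailer in the frame of tray_mailers between -0.09 and 0.09 m and y of mailer in the frame of tray_mailers between -0.065 and 0.065 m and z of mailer in the frame of tray_mailers below 0.015 m and value of joint lid below 0.01 rad), for 0.2 s.
2. the lid is tugged up (more than 0.015 rad, as far as a caught bolt lets it) by the fingers while the red catch is still home (under 4 mm) (value of joint lid above 0.015 rad and value of joint catch below 0.004 m and contact force between lid and the fingers above 0.5 N), for 0.1 s.
At the end, for the whole second after the job is handed in: Fingers hold the lid by its bar (over 1 N, TCP within 35 mm of the bar centre), lid above 0.75 rad, under 0.1 rad/s; both cups in the blue tray, both mailers in the white (origins within 90 x 65 mm of its centre, on its floor, tilt under 0.2 rad), untouched, at rest (value of joint lid above 0.75 rad and velocity of joint lid between -0.1 and 0.1 rad/s and contact force between lid and the fingers above 1 N and distance between the grasp point and lid_bar below 0.035 m and x of cup in the frame of tray_cups between -0.09 and 0.09 m and y of cup in the frame of tray_cups between -0.065 and 0.065 m and z of each of cup, cup_kin in the frame of tray_cups below 0.015 m and angle between each of cup, mailer, cup_kin, mailer_kin's own z axis and vertical below 0.2 rad and contact force between each of cup, mailer, cup_kin, mailer_kin and the fingers below 0.1 N and linear speed of each of cup, mailer, cup_kin, mailer_kin below 0.05 m/s and x of mailer in the frame of tray_mailers between -0.09 and 0.09 m and y of mailer in the frame of tray_mailers between -0.065 and 0.065 m and z of each of mailer, mailer_kin in the frame of tray_mailers below 0.015 m and x of cup_kin in the frame of tray_cups between -0.09 and 0.09 m and y of cup_kin in the frame of tray_cups between -0.065 and 0.065 m and x of mailer_kin in the frame of tray_mailers between -0.09 and 0.09 m and y of mailer_kin in the frame of tray_mailers between -0.065 and 0.065 m); the arm keeps its last pose, push and grip.
It fails at once if the jar is pushed more than 40 mm away (distance of jar from where it was at the start of the episode above 0.04 m).
It fails at once if the beaker is pushed more than 40 mm away (distance of beaker from where it was at the start of the episode above 0.04 m).
It also fails if it takes over 72 s, if anything falls off the work surface, if the arm or the gripper's body presses on something with over 40 N, if the wrist force passes 120 N, or if a joint passes its speed limit or range.

ROBOT

A 6-joint arm with a two-finger parallel gripper is mounted at the origin on the work surface. World frame = base frame: x ahead of the robot, y to its left, z up, the work surface at z = 0. Lengths are in m, angles in rad, forces in N, time in s.
With the tool pointing down it reaches from about 0.375 to 0.9 m from the base axis. Payload 3.1 kg.
Tool frame: the origin (TCP) lies between the finger pads, 19 mm behind the fingertips; this is the grasp point; z points along the fingers, y is the direction in which the jaws open and shut (so a half turn about z gives the same grasp; the last joint's range is limited). The gripper opens to 87 mm and grips with 3 to 60 N. Pads are 19 mm wide; open, the fingers measure 117 mm over their backs; the gripper's body (75 mm by 190 mm) begins 51 mm behind the grasp point.
Start: joints at [1.012, 0.527, 1.433, -0, 1.181, -0.178], TCP at [0.232, 0.58, 0.241] pointing down, gripper open.
Joint ranges: [-3.08, 3.08], [-0.75, 2.2], [0.22, 2.44], [-1.43, 4.57], [0, 2.65], [-2.85, 2.85]. Speed limits (rad/s): [2.79, 2.79, 3.14, 3.14, 3.14, 3.14].

INTERFACE

Orientations are given as a rotation vector (axis times angle).
In Python, from station import robot gives the robot as it stands.
- The arm moves only by the tool move_arm, never from a script. Its argument "plan" is a list of rows, each a list of 7 numbers: the shift along the tool's x, y, z in mm, then the turn, a rotation vector about the tool's x, y, z in degrees, then the closure in counts, from 0 (fully open) to 255 (shut). A call has 1 to 12 rows; each row shifts and turns the commanded pose from where the row before left it, along the tool's axes as they then stand; what a row does not reach is not made up. A row lasts 1/12 s, in which the tool goes at most 41.7 mm and 7.16 degrees, less where a joint would pass 70% of its speed; a pose out of reach is approached as far as the arm can. A call is refused whole if a number of a shift passes 41.7 or a number of a turn 7.16, either way. A call with a gripper value outside its range is refused whole. The fingers move at their own pace and stop on an object; "squeeze" is the grip in N (left out, the last holds). Time passes only in rows, so rows that do not move let the fingers close. It gives the time, the measured TCP pose, the force and the opening at its end, in the units of the state.
- robot.state(): the state, without advancing time (a new reading comes with each control period).
- robot.get_image(name): name is "side" or "top" or "wrist"; returns (picture, depth): 480x640x3 uint8, red, green, blue; 480x640 float32, m along the optical axis (not along the pixel's ray), 0 where there is no reading.
- robot.camera_info(name): a dict with "vertical_fov" (degrees; the focal length in pixels is half the picture's height over the tangent of half this angle, whatever the lens; pixels are square), "cx", "cy" (the principal point, pixels), "T" (4x4, takes a point from camera to world coordinates); the wrist camera has in their place "mount" (4x4, takes a point from camera to tool coordinates, whose origin is the TCP and whose axes are the flange's). Camera axes: x right, y up, looking along -z (the intrinsics and any distortion apply to the point x, -y, -z); pixel columns grow to the right and rows downward; lengths in m; the calibration is good to about 2 mm. The wrist camera is an equidistant fisheye: a pixel r from the principal point sees the ray r / f radians off the axis. A picture is of the moment at which its call begins: read the wrist's pose just before it. camera_info takes no time and is no camera call.
- robot.close_job(): hands the job in, once; it reports no verdict.
The state is a dict: "time_s": time; "joints": joint angles; "joint_vel": joint speeds; "joint_torque": joint torques, N m; "eef_pos": TCP position; "tcp_rot": TCP orientation; "force": force on the tool from outside, world axes, zero at the start; "wrist_torque": the same for the moment, N m; "gripper_width": finger opening in m.
Only numpy, scipy, OpenCV 4.12 (cv2) and the standard library are available. Lean on these libraries where they do the work, as an engineer would, in place of code of your own. Each camera call takes 0.05 s, during which the arm holds its last target.

## Working session

There is one attempt and no reset: what is moved stays moved. The work goes in short steps, Python scripts to look and compute and a tool call to move; the robot and the scene stay as the last step left them, time stands still between calls to the robot, and variables do not carry over. Pictures are saved under pics/ and viewed, and the job is handed in when it is done.

Besides the shell and the picture viewer there is one more tool, called after "Emit:" in YAML: its name, and indented under it one key for each argument. move_arm: Moves the arm, as the interface text tells. Its arguments: {"type":"object","properties":{"plan":{"type":"array"},"squeeze":{"type":"number"}},"required":["plan"]}

```bash
mkdir -p pics; ls
cat > h.py <<'E'
import numpy as np, cv2
from station import robot
from scipy.spatial.transform import Rotation as R
def snap(n,tag):
    s=robot.state(); im,d=robot.get_image(n); cv2.imwrite(f'pics/{tag}.png',im[:,:,::-1]); np.savez(f'pics/{tag}.npz',im=im,d=d,p=s['eef_pos'],r=s['tcp_rot']); return im,d,s
def world(n,d,px):
    ci=robot.camera_info(n); f=240/np.tan(np.radians(ci['vertical_fov'])/2)
    px=np.asarray(px,float); u,v=px[:,0],px[:,1]
    z=d[v.astype(int),u.astype(int)]
    P=np.stack([(u-ci['cx'])/f*z,-(v-ci['cy'])/f*z,-z,np.ones_like(z)],1)
    return (np.array(ci['T'])@P.T).T[:,:3]
E
python3 - <<'E'
from h import *
for n in('side','top','wrist'):
    snap(n,n+'0'); print(n,robot.camera_info(n))
print(robot.state())
E
```

```text
pics
side {'vertical_fov': 49.80944991586535, 'cx': 315.41370423320257, 'cy': 243.9437134238097, 'T': array([[ 0.92984305,  0.19971874, -0.30903775,  0.17670754],
       [-0.36794533,  0.51119535, -0.77672102, -0.87830812],
       [ 0.00285291,  0.83593764,  0.54881702,  0.72681462],
       [ 0.        ,  0.        ,  0.        ,  1.        ]])}
top {'vertical_fov': 57.764503670942375, 'cx': 309.13274490584683, 'cy': 242.30532339138009, 'T': array([[-0.00473957,  0.98583078, -0.16767589,  0.35300231],
       [-0.9998993 , -0.00691493, -0.01239208, -0.0375156 ],
       [-0.01337596,  0.16760027,  0.98576429,  1.18859281],
       [ 0.        ,  0.        ,  0.        ,  1.        ]])}
wrist {'vertical_fov': 65.70646984690485, 'cx': 319.7999802631578, 'cy': 238.5426358727723, 'mount': array([[-1.10662721e-03,  9.53720728e-01,  3.00691782e-01,
         8.24495382e-02],
       [ 9.99999008e-01,  7.93302561e-04,  1.16410569e-03,
        -3.88271462e-04],
       [ 8.71692167e-04,  3.00692772e-01, -9.53720660e-01,
        -1.42903617e-01],
       [ 0.00000000e+00,  0.00000000e+00,  0.00000000e+00,
         1.00000000e+00]])}
{'time_s': 0.15, 'joints': array([ 1.01247902e+00,  5.28230298e-01,  1.43362138e+00, -1.02087439e-05,
        1.18137605e+00, -1.78513371e-01]), 'joint_vel': array([ 0.00122963, -0.00221275, -0.0060374 ,  0.00079847,  0.00136131,
       -0.00039115]), 'joint_torque': array([ 3.78497853e-04, -4.40427768e+01, -1.76841956e+01,  6.32890267e-02,
        5.52579481e-02, -1.20677782e-04]), 'eef_pos': array([0.23140858, 0.58000998, 0.24050585]), 'tcp_rot': array([-5.92899622e-01, -3.08454607e+00,  2.40092802e-03]), 'force': array([ 0.77476486, -0.97195817, -1.26138533]), 'wrist_torque': array([ 0.02147581,  0.0119547 , -0.01519551]), 'gripper_width': 0.08689197014810643}
```

View pics/top0.png

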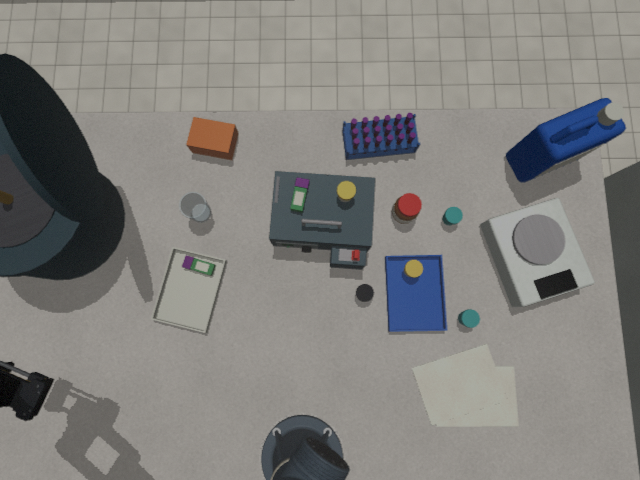

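View pics/side0.png

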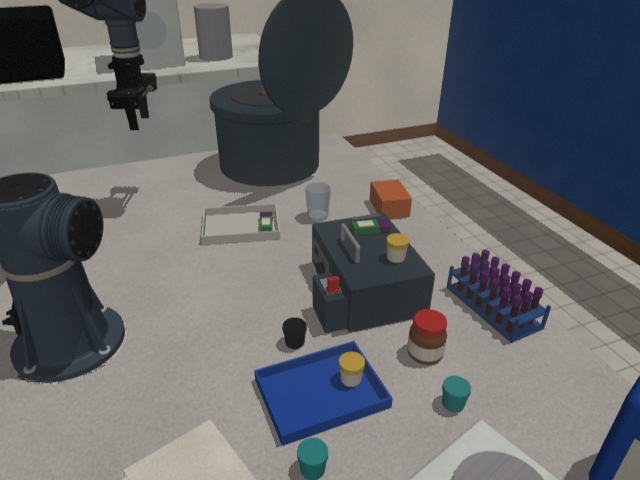

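```bash
cat >> h.py <<'E'
def plane(n,px,z):
    ci=robot.camera_info(n); f=240/np.tan(np.radians(ci['vertical_fov'])/2); T=np.array(ci['T'])
    px=np.asarray(px,float).reshape(-1,2)
    D=np.stack([(px[:,0]-ci['cx'])/f,-(px[:,1]-ci['cy'])/f,-np.ones(len(px))],1)@T[:3,:3].T
    o=T[:3,3]; return o+D*((z-o[2])/D[:,2])[:,None]
def blobs(im,lo,hi,mn=30):
    hsv=cv2.cvtColor(im,cv2.COLOR_RGB2HSV); m=cv2.inRange(hsv,np.array(lo),np.array(hi))
    n,l,s,c=cv2.connectedComponentsWithStats(m); return [(l==i,s[i],c[i]) for i in range(1,n) if s[i,4]>=mn]
E
python3 - <<'E'
from h import *
z=np.load('pics/top0.npz'); im,d=z['im'],z['d']
crop=im[150:350,140:460]; cv2.imwrite('pics/crop0.png',cv2.resize(crop[:,:,::-1],None,fx=2.5,fy=2.5,interpolation=cv2.INTER_CUBIC))
def rep(nm,lo,hi,mn=20):
    for m,s,c in blobs(im,lo,hi,mn):
        ys,xs=np.nonzero(m); W=world('top',d,np.stack([xs,ys],1)); r=cv2.minAreaRect(np.stack([xs,ys],1).astype(np.float32))
        print(nm,s,c.round(1),'med',np.median(W,0).round(4),'min',W.min(0).round(3),'max',W.max(0).round(3),'rect',np.round(r[0],1),np.round(r[1],1),round(r[2],1))
rep('yellow',(18,100,80),(32,255,255))
rep('green',(45,80,40),(80,255,255))
rep('purple',(130,60,40),(160,255,255))
rep('red',(0,150,80),(6,255,255))
rep('blue',(108,150,40),(122,255,255),500)
E
```

```text
yellow [337 181  19  19 288] [345.9 190. ] med [ 0.6578 -0.1156  0.1574] min [ 0.636 -0.138  0.109] max [ 0.693 -0.093  0.163] rect [346. 190.] [18. 18.] 90.0
yellow [405 260  18  17 240] [413.3 268.2] med [ 0.4762 -0.2955  0.0515] min [ 0.353 -0.318  0.042] max [ 0.498 -0.038  1.189] rect [413.5 268. ] [16. 17.] 90.0
green [290 187  17  25 157] [298.4 199.3] med [0.6384 0.0008 0.1308] min [ 0.353 -0.038  0.109] max [0.676 0.024 1.189] rect [298.1 198.6] [12.9 23.5] 11.3
green [191 259  24  16 103] [202.9 267.3] med [0.4828 0.2552 0.0249] min [0.466 0.234 0.018] max [0.508 0.297 0.029] rect [202.2 266.4] [21.7 11. ] 17.4
purple [406 113   7   8  39] [408.9 116.2] med [ 0.8807 -0.2929  0.0927] min [ 0.873 -0.301  0.075] max [ 0.889 -0.287  0.098] rect [408.6 116.2] [5.2 8. ] 36.9
purple [384 115   7   8  38] [386.7 118.5] med [ 0.8753 -0.2333  0.0919] min [ 0.869 -0.242  0.077] max [ 0.885 -0.227  0.099] rect [386.5 118.5] [5.3 7.5] 33.7
purple [395 114   7   8  40] [397.8 117.4] med [ 0.8772 -0.2632  0.0927] min [ 0.871 -0.272  0.077] max [ 0.887 -0.257  0.097] rect [398.  117.5] [7.
[... 2351 characters left out ...]
516 0.32  1.189] rect [187.3 261.6] [ 7.8 12.1] 21.8
red [398 194  23  22 404] [409.1 204.4] med [ 0.639  -0.2844  0.0866] min [ 0.353 -0.313  0.061] max [ 0.667 -0.038  1.189] rect [409.  204.5] [21. 22.] 90.0
red [352 250   7  10  57] [355.2 254.3] med [ 0.5052 -0.1381  0.116 ] min [ 0.495 -0.148  0.088] max [ 0.516 -0.132  0.122] rect [355.  254.5] [9. 6.] 90.0
blue [ 506   98  119   83 4294] [561.2 139.7] med [ 0.773  -0.6209  0.1987] min [ 0.353 -0.78   0.013] max [ 0.873 -0.038  1.189] rect [563.4 137.7] [ 44.2 120.1] 64.1
blue [ 386  256   57   74 3270] [414.6 296.7] med [ 0.4003 -0.3071  0.0057] min [ 0.318 -0.377 -0.002] max [ 0.513 -0.038  1.189] rect [414.2 292.4] [75.8 53. ] 86.8
```

View pics/crop0.png

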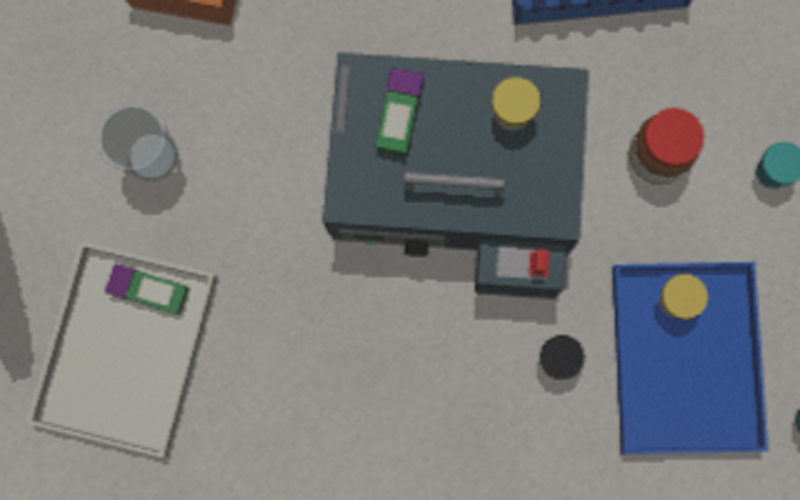

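The target cup is the yellow cap at (346,190), on the lid behind the bar. The cap at (413,268) is cup_kin, already in the tray, and the black (365,293) and turquoise caps aren't part of the job. The target mailer is the green one at (299,195) on the lid; the one at (198,266) is its kin. Next I'll measure the bar, lid, trays and mailer.

Run:
```python
from h import *
z=np.load('pics/top0.npz'); im,d=z['im'],z['d']
V,U=np.mgrid[0:480,0:640]; W=world('top',d,np.stack([U.ravel(),V.ravel()],1)).reshape(480,640,3)
def fit(nm,m,zpl):
    ys,xs=np.nonzero(m); P=plane('top',np.stack([xs,ys],1),zpl)
    r=cv2.minAreaRect(P[:,:2].astype(np.float32)*1000); b=cv2.boxPoints(r)
    print(nm,len(xs),'z',np.median(W[m][:,2]).round(4),'c',np.round(r[0],1),'size',np.round(r[1],1),'ang',round(r[2],1)); return r
# cup cap
for m,s,c in blobs(im,(18,100,80),(32,255,255),100): fit('cap',m,.156 if c[1]<230 else .05)
# mailer
box=np.zeros((480,640),bool); box[172:220,286:314]=True
fit('mailer',box&(W[:,:,2]>.121)&(W[:,:,2]<.14),.130)
hs=cv2.cvtColor(im,cv2.COLOR_RGB2HSV)
g=box&cv2.inRange(hs,np.array((45,60,30)),np.array((80,255,255))).astype(bool); p=box&cv2.inRange(hs,np.array((125,50,30)),np.array((165,255,255))).astype(bool)
fit('mailercol',g|p,.13); 
for n,m in(('g',g),('p',p)): print(n,plane('top',np.argwhere(m)[:,::-1].mean(0),.13).round(4))
box[:]=False; box[212:240,292:352]=True
fit('bar',box&(W[:,:,2]>.135)&(W[:,:,2]<.165),.149)
box[:]=False; box[165:255,262:380]=True
fit('lid',box&(W[:,:,2]>.104)&(W[:,:,2]<.17),.11)
box[:]=False; box[240:275,325:372]=True
m=box&((hs[:,:,0]<8)|(hs[:,:,0]>172))&(hs[:,:,1]>140)&(hs[:,:,2]>60); fit('knob',m&(W[:,:,2]>.108),.116)
box[:]=False; box[240:340,380:455]=True
fit('bluetray',box&(hs[:,:,0]>100)&(hs[:,:,0]<125)&(hs[:,:,1]>120)&(W[:,:,2]>.017)&(W[:,:,2]<.035),.025)
box[:]=False; box[240:340,145:235]=True
fit('whitetray',box&(W[:,:,2]>.017)&(W[:,:,2]<.03),.025)
```

```text
cap 288 z 0.1574 c [ 658.3 -115.7] size [44.2 45.8] ang 89.1
cap 240 z 0.0515 c [ 476.5 -296.2] size [44.7 42.1] ang 89.6
mailer 433 z 0.1313 c [ 6.559e+02 -2.000e-01] size [34.6 86.2] ang 77.2
mailercol 315 z 0.1308 c [655.6   0.7] size [34.4 88. ] ang 77.9
g [[0.6416 0.003  0.13  ]]
p [[ 0.6872 -0.0062  0.13  ]]
bar 166 z 0.1501 c [579.5 -54.9] size [95.9 12. ] ang 84.8
lid 7022 z 0.1118 c [614.  -57.7] size [259.8 202.8] ang 85.4
knob 43 z 0.117 c [ 505.2 -140.4] size [ 9.9 20.2] ang 88.7
bluetray 422 z 0.0253 c [ 414.9 -303.8] size [198.7 149.4] ang 0.6
whitetray 910 z 0.0255 c [426.9 299.4] size [153. 200.] ang 76.1
```

Every size matches the description. Grasp targets: mailer (0.656, 0.000) at -12.5°, cup (0.658, -0.116), bar (0.5795, -0.055). I'll move above the mailer first.

Emit:
move_arm:
  plan:
    - [0, 0, 0, 0, 0, -4.9, 0]
    - [0, 0, 0, 0, 0, -4.9, 0]
    - [-29.8, -26.7, 0, 0, 0, 0, 0]
    - [-29.8, -26.7, 0, 0, 0, 0, 0]
    - [-29.8, -26.7, 0, 0, 0, 0, 0]
    - [-29.8, -26.7, 0, 0, 0, 0, 0]
    - [-29.8, -26.7, 0, 0, 0, 0, 0]
    - [-29.8, -26.7, 0, 0, 0, 0, 0]
    - [-29.8, -26.7, 0, 0, 0, 0, 0]
    - [-29.8, -26.7, 0, 0, 0, 0, 0]
    - [-29.8, -26.7, 0, 0, 0, 0, 0]
    - [-29.8, -26.7, 0, 0, 0, 0, 0]
  squeeze: 15

```text
time_s: 1.15
eef_pos: [0.4685, 0.2558, 0.2411]
tcp_rot: [-0.327, -3.124, 0.0]
force: [0.4, 0.8, 0.6]
gripper_width: 0.087
```

Emit:
move_arm:
  plan:
    - [-29.8, -26.7, 0, 0, 0, 0, 0]
    - [-29.8, -26.7, 0, 0, 0, 0, 0]
    - [-29.8, -26.7, 0, 0, 0, 0, 0]
    - [-29.8, -26.7, 0, 0, 0, 0, 0]
    - [-29.8, -26.7, 0, 0, 0, 0, 0]
    - [-29.8, -26.7, 0, 0, 0, 0, 0]
    - [-29.8, -26.7, 0, 0, 0, 0, 0]
    - [-29.8, -26.7, 0, 0, 0, 0, 0]
    - [0, 0, 0, 0, 0, 0, 0]
    - [0, 0, 0, 0, 0, 0, 0]

```text
time_s: 1.98
eef_pos: [0.6577, -0.0032, 0.2404]
tcp_rot: [-0.333, -3.123, -0.0]
force: [-0.6, 0.0, 0.7]
gripper_width: 0.0869
```

```bash
cat >> h.py <<'E'
def to(x,y,z=None,yaw=None):
    s=robot.state(); Rm=R.from_rotvec(s['tcp_rot']).as_matrix(); p=s['eef_pos']
    cy=np.degrees(np.arctan2(Rm[1,1],Rm[0,1]))
    t=np.array([x,y,p[2] if z is None else z]); dl=Rm.T@(t-p)*1000
    print('t',round(s['time_s'],2),'tcp',p.round(4),'yawY',cy.round(2),'tilt',np.degrees(np.arccos(-Rm[2,2])).round(2),'F',s['force'].round(1),'w',round(s['gripper_width'],4),'-> tool shift mm',dl.round(1), '' if yaw is None else ('turnZ',round(-(yaw-cy),1)))
    return dl
def wray(npz,px,z):
    q=np.load(npz); ci=robot.camera_info('wrist'); f=240/np.tan(np.radians(ci['vertical_fov'])/2)
    T=np.eye(4); T[:3,:3]=R.from_rotvec(q['r']).as_matrix(); T[:3,3]=q['p']; T=T@np.array(ci['mount'])
    px=np.asarray(px,float).reshape(-1,2); a=np.stack([px[:,0]-ci['cx'],px[:,1]-ci['cy']],1); r=np.linalg.norm(a,axis=1)+1e-9; th=r/f
    D=np.stack([np.sin(th)*a[:,0]/r,-np.sin(th)*a[:,1]/r,-np.cos(th)],1)@T[:3,:3].T; o=T[:3,3]
    return o+D*((z-o[2])/D[:,2])[:,None]
E
python3 - <<'E'
from h import *
to(.656,0,.132,77.5)
im,d,s=snap('wrist','w1')
hs=cv2.cvtColor(im,cv2.COLOR_RGB2HSV)
for nm,lo,hi,zz in(('g',(45,60,30),(80,255,255),.13),('p',(125,50,30),(165,255,255),.13),('y',(18,100,80),(32,255,255),.156)):
    for m,s,c in blobs(im,lo,hi,300): 
        P=wray('pics/w1.npz',np.argwhere(m)[:,::-1],zz); r=cv2.minAreaRect((P[:,:2]*1000).astype(np.float32)); print(nm,s[4],c.round(),np.round(r[0],1),np.round(r[1],1),round(r[2],1))
E
```

```text
t 1.98 tcp [ 0.6577 -0.0032  0.2404] yawY 77.82 tilt 0.03 F [-0.6  0.   0.7] w 0.0869 -> tool shift mm [  2.2   2.8 108.4] ('turnZ', np.float64(0.3))
g 924 [529.  18.] [516.2 188.8] [47.2 25.7] 72.9
g 2266 [328. 220.] [645.    4.7] [32.1 61.8] 78.1
p 492 [563.  27.] [524.9 216.3] [22.4 26.9] 73.7
p 1346 [328. 279.] [687.2  -3.8] [33.8 24.4] 77.7
p 312 [219. 391.] [ 777.6 -123.9] [15.  31.3] 53.0
y 1091 [ 33. 121.] [ 510.5 -192.8] [36.7 30.9] 73.2
y 3073 [173. 283.] [ 657.8 -111.8] [44.4 52.3] 28.5
y 693 [140. 340.] [ 700.9 -158.3] [21.1 55.3] 63.4
y 696 [500. 340.] [760.7 118.6] [55.6 21.3] 3.6
y 4430 [444. 393.] [804.3  83.3] [276.7  23. ] 77.8
```

View pics/w1.png

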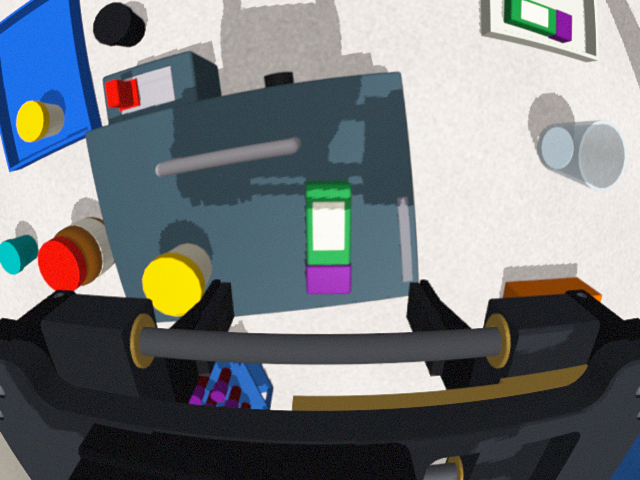

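The wrist view shows the mailer (328,235) square between the jaws and the cup at (173,283) well clear. Going down to grasp it.

Emit:
move_arm:
  plan:
    - [1.5, 3.5, 30, 0, 0, 0, 0]
    - [0, 0, 30, 0, 0, 0, 0]
    - [0, 0, 25, 0, 0, 0, 0]
    - [0, 0, 12, 0, 0, 0, 0]
    - [0, 0, 10, 0, 0, 0, 0]
    - [0, 0, 0, 0, 0, 0, 0]
    - [0, 0, 0, 0, 0, 0, 255]
    - [0, 0, 0, 0, 0, 0, 255]
    - [0, 0, 0, 0, 0, 0, 255]
    - [0, 0, 0, 0, 0, 0, 255]
    - [0, 0, 0, 0, 0, 0, 255]
    - [0, 0, 0, 0, 0, 0, 255]

```text
time_s: 3.03
eef_pos: [0.6564, 0.0028, 0.1349]
tcp_rot: [0.327, 3.123, -0.0]
force: [-0.8, -0.3, 0.4]
gripper_width: 0.0548
```

Emit:
move_arm:
  plan:
    - [0, 0, 0, 0, 0, 0, 255]
    - [0, 0, 0, 0, 0, 0, 255]
    - [0, 0, 0, 0, 0, 0, 255]
    - [0, 0, 0, 0, 0, 0, 255]
    - [0, 0, 0, 0, 0, 0, 255]
    - [0, 0, 0, 0, 0, 0, 255]
    - [0, 0, -10, 0, 0, 0, 255]
    - [0, 0, -30, 0, 0, 0, 255]
    - [0, 0, -35, 0, 0, 0, 255]
    - [0, 0, -20, 0, 0, 0, 255]
    - [0, 0, 0, 0, 0, 0, 255]

```text
time_s: 3.95
eef_pos: [0.6595, 0.0025, 0.2359]
tcp_rot: [0.326, 3.113, -0.001]
force: [0.1, -0.1, 0.1]
gripper_width: 0.0321
```

Run:
```python
from h import *
to(.393,.307,.12,76.1)
snap('wrist','w2')
```

```text
t 3.95 tcp [0.6595 0.0025 0.2359] yawY 78.06 tilt 0.69 F [ 0.1 -0.1  0.1] w 0.0321 -> tool shift mm [325.1 242.7 112.2] ('turnZ', np.float64(2.0))
```

View pics/w2.png

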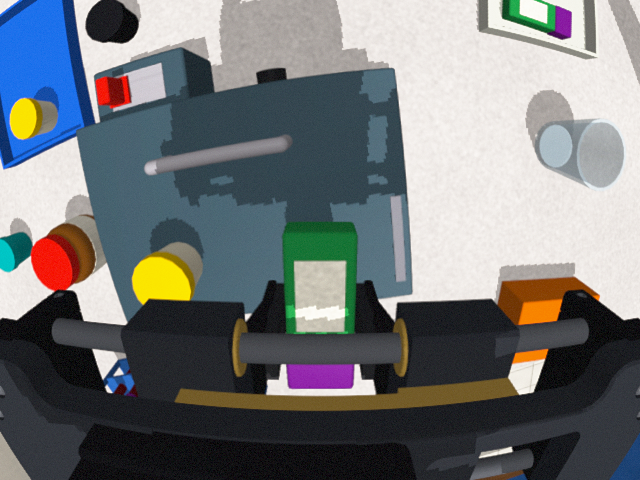

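Mailer is held. Carrying it to the white tray.

Emit:
move_arm:
  plan:
    - [29.5, 22.1, 0, 0, 0, 0, 255]
    - [29.5, 22.1, 0, 0, 0, 0, 255]
    - [29.5, 22.1, 0, 0, 0, 0, 255]
    - [29.5, 22.1, 0, 0, 0, 0, 255]
    - [29.5, 22.1, 0, 0, 0, 0, 255]
    - [29.5, 22.1, 0, 0, 0, 0, 255]
    - [29.5, 22.1, 0, 0, 0, 0, 255]
    - [29.5, 22.1, 0, 0, 0, 0, 255]
    - [29.5, 22.1, 0, 0, 0, 0, 255]
    - [29.5, 22.1, 0, 0, 0, 0, 255]
    - [29.5, 22.1, 0, 0, 0, 0, 255]
    - [0, 0, 0, 0, 0, 2, 255]

```text
time_s: 5.0
eef_pos: [0.3826, 0.3109, 0.228]
tcp_rot: [-0.374, -3.113, 0.002]
force: [-0.0, 0.2, 0.2]
gripper_width: 0.0317
```

Emit:
move_arm:
  plan:
    - [0, 0, 40, 0, 0, 0, 255]
    - [0, 0, 40, 0, 0, 0, 255]
    - [0, 0, 40, 0, 0, 0, 255]
    - [0, 0, 30, 0, 0, 0, 255]
    - [0, 0, 0, 0, 0, 0, 255]
    - [0, 0, 0, 0, 0, 0, 255]
    - [0, 0, 0, 0, 0, 0, 255]

```text
time_s: 5.58
eef_pos: [0.3894, 0.3081, 0.08]
tcp_rot: [0.382, 3.118, 0.001]
force: [-0.2, 0.3, 0.3]
gripper_width: 0.0312
```

Run:
```python
from h import *
to(.393,.307,.0285,76.1)
im,d,s=snap('top','t2'); cv2.imwrite('pics/t2c.png',cv2.resize(im[220:360,120:320,::-1],None,fx=3,fy=3))
```

```text
t 5.58 tcp [0.3894 0.3081 0.08  ] yawY 76.04 tilt 0.04 F [-0.2  0.3  0.3] w 0.0312 -> tool shift mm [-3.7 -0.3 51.5] ('turnZ', np.float64(-0.1))
```

View pics/t2c.png

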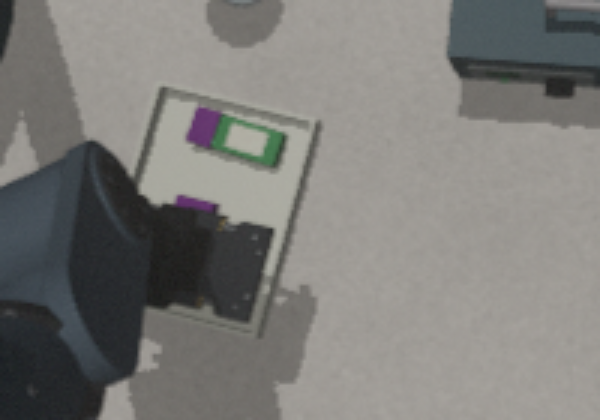

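Emit:
move_arm:
  plan:
    - [-4, 0, 20, 0, 0, 0, 255]
    - [0, 0, 15, 0, 0, 0, 255]
    - [0, 0, 8, 0, 0, 0, 255]
    - [0, 0, 5, 0, 0, 0, 255]
    - [0, 0, 2, 0, 0, 0, 255]
    - [0, 0, 0, 0, 0, 0, 255]
    - [0, 0, 0, 0, 0, 0, 255]

```text
time_s: 6.22
eef_pos: [0.3933, 0.3072, 0.03]
tcp_rot: [0.381, 3.117, 0.001]
force: [0.1, 0.2, -1.2]
gripper_width: 0.0319
```

Emit:
move_arm:
  plan:
    - [0, 0, 0, 0, 0, 0, 70]
    - [0, 0, 0, 0, 0, 0, 70]
    - [0, 0, 0, 0, 0, 0, 70]
    - [0, 0, 0, 0, 0, 0, 70]
    - [0, 0, 0, 0, 0, 0, 70]
    - [0, 0, 0, 0, 0, 0, 70]
    - [0, 0, -15, 0, 0, 0, 70]
    - [0, 0, -25, 0, 0, 0, 70]
    - [0, 0, -40, 0, 0, 0, 0]
    - [0, 0, -40, 0, 0, 0, 0]
    - [0, 0, -40, 0, 0, 0, 0]
    - [0, 0, -40, 0, 0, 0, 0]

```text
time_s: 7.22
eef_pos: [0.3922, 0.3066, 0.231]
tcp_rot: [-0.382, -3.118, 0.001]
force: [1.0, 1.0, -0.7]
gripper_width: 0.0818
```

Run:
```python
from h import *
to(.658,-.1155,.24,78)
snap('wrist','w3'); snap('top','t3')
```

```text
t 7.22 tcp [0.3922 0.3066 0.231 ] yawY 76.04 tilt 0.05 F [ 1.   1.  -0.7] w 0.0818 -> tool shift mm [-359.8 -345.5   -9. ] ('turnZ', np.float64(-2.0))
```

View pics/w3.png

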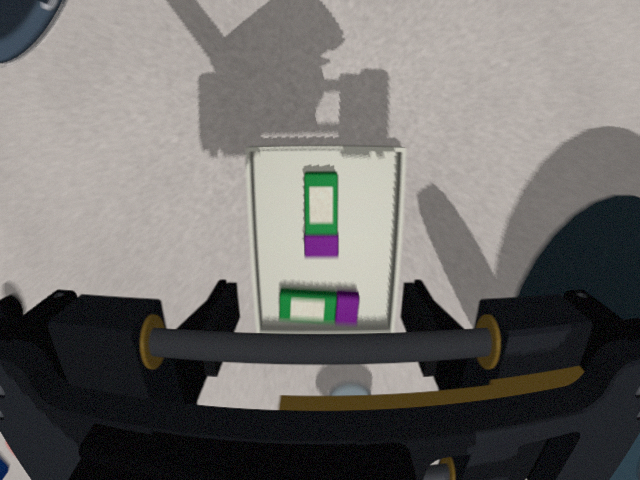

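The mailer lies flat in the white tray at (320,212), clear of the walls and its kin. Next, the cup.

Emit:
move_arm:
  plan:
    - [-27.7, -26.6, 0, 0, 0, 0, 0]
    - [-27.7, -26.6, 0, 0, 0, 0, 0]
    - [-27.7, -26.6, 0, 0, 0, 0, 0]
    - [-27.7, -26.6, 0, 0, 0, 0, 0]
    - [-27.7, -26.6, 0, 0, 0, 0, 0]
    - [-27.7, -26.6, 0, 0, 0, 0, 0]
    - [-27.7, -26.6, 0, 0, 0, 0, 0]
    - [-27.7, -26.6, 0, 0, 0, 0, 0]
    - [-27.7, -26.6, 0, 0, 0, 0, 0]
    - [-27.7, -26.6, 0, 0, 0, 0, 0]
    - [-27.7, -26.6, 0, 0, 0, 0, 0]
    - [-27.7, -26.6, 0, 0, 0, 0, 0]

```text
time_s: 8.32
eef_pos: [0.6384, -0.0846, 0.2277]
tcp_rot: [-0.382, -3.116, -0.001]
force: [0.1, 0.2, -0.6]
gripper_width: 0.0871
```

Emit:
move_arm:
  plan:
    - [-27.7, -26.6, 0, 0, 0, 0, 0]
    - [0, 0, 0, 0, 0, 0, 0]
    - [0, 0, 0, 0, 0, 0, 0]
    - [0, 0, 0, 0, 0, 0, 0]

```text
time_s: 8.65
eef_pos: [0.6577, -0.1151, 0.2275]
tcp_rot: [-0.382, -3.115, -0.002]
force: [-0.5, 0.9, 0.5]
gripper_width: 0.0875
```

Run:
```python
from h import *
to(.658,-.1155,.15,78)
im,d,s=snap('wrist','w4')
for m,s,c in blobs(im,(18,150,120),(32,255,255),1500): 
    P=wray('pics/w4.npz',np.argwhere(m)[:,::-1],.156); r=cv2.minAreaRect((P[:,:2]*1000).astype(np.float32)); print(s[4],c.round(),np.round(r[0],1),np.round(r[1],1))
```

```text
t 8.65 tcp [ 0.6577 -0.1151  0.2275] yawY 76.0 tilt 0.22 F [-0.5  0.9  0.5] w 0.0875 -> tool shift mm [-0.7 -0.4 77.5] ('turnZ', np.float64(-2.0))
1562 [97. 92.] [ 512.1 -227.1] [34.8 29.8]
4283 [323. 262.] [ 659.3 -113.7] [45.5 48.7]
```

View pics/w4.png

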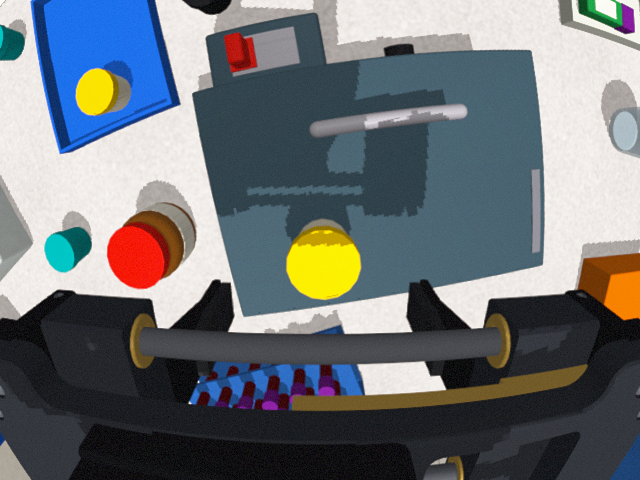

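Cup is centred between the jaws at (323,262). Going down to grasp the cap.

Emit:
move_arm:
  plan:
    - [-1, 0, 30, 0, 0, 0, 0]
    - [0, 0, 28, 0, 0, 0, 0]
    - [0, 0, 14, 0, 0, 0, 0]
    - [0, 0, 7, 0, 0, 0, 0]
    - [0, 0, 0, 0, 0, 0, 0]
    - [0, 0, 0, 0, 0, 0, 255]
    - [0, 0, 0, 0, 0, 0, 255]
    - [0, 0, 0, 0, 0, 0, 255]
    - [0, 0, 0, 0, 0, 0, 255]
    - [0, 0, 0, 0, 0, 0, 255]
    - [0, 0, 0, 0, 0, 0, 255]
    - [0, 0, 0, 0, 0, 0, 255]

```text
time_s: 9.7
eef_pos: [0.66, -0.1157, 0.1506]
tcp_rot: [0.382, 3.118, 0.0]
force: [-0.6, 0.4, 0.7]
gripper_width: 0.0483
```

Emit:
move_arm:
  plan:
    - [0, 0, 0, 0, 0, 0, 255]
    - [0, 0, 0, 0, 0, 0, 255]
    - [0, 0, 0, 0, 0, 0, 255]
    - [0, 0, -10, 0, 0, 0, 255]
    - [0, 0, -20, 0, 0, 0, 255]
    - [0, 0, -30, 0, 0, 0, 255]
    - [0, 0, -30, 0, 0, 0, 255]
    - [0, 0, 0, 0, 0, 0, 255]
    - [0, 0, 0, 0, 0, 0, 255]

```text
time_s: 10.45
eef_pos: [0.6611, -0.1162, 0.2431]
tcp_rot: [0.381, 3.113, -0.002]
force: [-0.1, -0.8, -1.2]
gripper_width: 0.0462
```

Run:
```python
from h import *
to(.370,-.304,.15,76)
im,d,s=snap('wrist','w5')
```

```text
t 10.45 tcp [ 0.6611 -0.1162  0.2431] yawY 76.04 tilt 0.31 F [-0.1 -0.8 -1.2] w 0.0462 -> tool shift mm [ 237.7 -252.4   92. ] ('turnZ', np.float64(0.0))
```

View pics/w5.png

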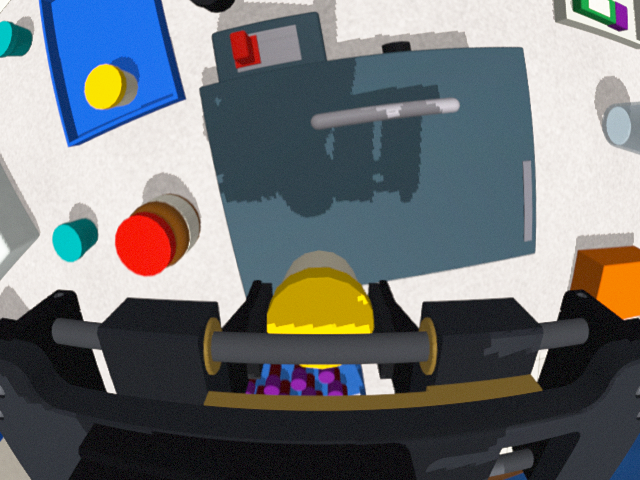

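Emit:
move_arm:
  plan:
    - [26.4, -28, 0, 0, 0, 0, 255]
    - [26.4, -28, 0, 0, 0, 0, 255]
    - [26.4, -28, 0, 0, 0, 0, 255]
    - [26.4, -28, 0, 0, 0, 0, 255]
    - [26.4, -28, 0, 0, 0, 0, 255]
    - [26.4, -28, 0, 0, 0, 0, 255]
    - [26.4, -28, 0, 0, 0, 0, 255]
    - [26.4, -28, 0, 0, 0, 0, 255]
    - [26.4, -28, 0, 0, 0, 0, 255]
    - [0, 0, 0, 0, 0, 0, 255]
    - [0, 0, 0, 0, 0, 0, 255]

```text
time_s: 11.42
eef_pos: [0.3663, -0.3032, 0.239]
tcp_rot: [-0.389, -3.115, -0.004]
force: [0.3, 1.2, -0.2]
gripper_width: 0.0463
```

Emit:
move_arm:
  plan:
    - [0, 0, 40, 0, 0, 0, 255]
    - [0, 0, 40, 0, 0, 0, 255]
    - [0, 0, 40, 0, 0, 0, 255]
    - [0, 0, 30, 0, 0, 0, 255]
    - [0, 0, 0, 0, 0, 0, 255]
    - [0, 0, 0, 0, 0, 0, 255]
    - [0, 0, 0, 0, 0, 0, 255]

```text
time_s: 12.0
eef_pos: [0.3696, -0.303, 0.091]
tcp_rot: [0.38, 3.118, -0.001]
force: [0.9, 0.3, 0.3]
gripper_width: 0.0466
```

Run:
```python
from h import *
to(.370,-.304,.0445,76)
im,d,s=snap('side','s5'); cv2.imwrite('pics/s5c.png',cv2.resize(im[280:460,220:460,::-1],None,fx=3,fy=3))
```

```text
t 12.0 tcp [ 0.3696 -0.303   0.091 ] yawY 76.12 tilt 0.06 F [0.9 0.3 0.3] w 0.0466 -> tool shift mm [-0.6 -0.9 46.5] ('turnZ', np.float64(0.1))
```

View pics/s5c.png

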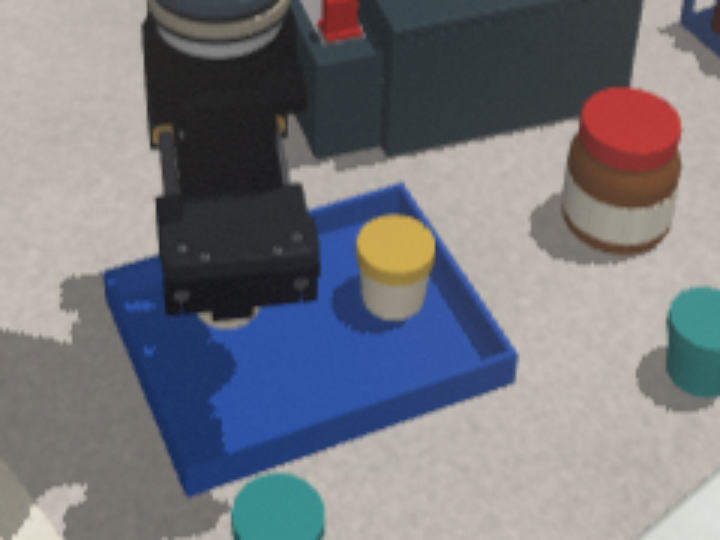

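Emit:
move_arm:
  plan:
    - [0, 0, 18, 0, 0, 0, 255]
    - [0, 0, 14, 0, 0, 0, 255]
    - [0, 0, 7, 0, 0, 0, 255]
    - [0, 0, 5, 0, 0, 0, 255]
    - [0, 0, 2, 0, 0, 0, 255]
    - [0, 0, 0, 0, 0, 0, 255]
    - [0, 0, 0, 0, 0, 0, 255]

```text
time_s: 12.63
eef_pos: [0.3689, -0.3034, 0.045]
tcp_rot: [0.382, 3.117, -0.002]
force: [-0.4, 0.3, -0.1]
gripper_width: 0.0462
```

Emit:
move_arm:
  plan:
    - [0, 0, 0, 0, 0, 0, 40]
    - [0, 0, 0, 0, 0, 0, 40]
    - [0, 0, 0, 0, 0, 0, 40]
    - [0, 0, 0, 0, 0, 0, 40]
    - [0, 0, 0, 0, 0, 0, 40]
    - [0, 0, 0, 0, 0, 0, 40]
    - [0, 0, -15, 0, 0, 0, 40]
    - [0, 0, -25, 0, 0, 0, 40]
    - [0, 0, -40, 0, 0, 0, 60]
    - [0, 0, -40, 0, 0, 0, 60]
    - [0, 0, -40, 0, 0, 0, 60]
    - [0, 0, -20, 0, 0, 0, 60]

```text
time_s: 13.63
eef_pos: [0.3696, -0.3042, 0.2286]
tcp_rot: [0.381, 3.114, -0.008]
force: [0.7, 0.0, 0.2]
gripper_width: 0.0667
```

Run:
```python
from h import *
to(.5795,-.055,.22,-4)
im,d,s=snap('wrist','w6')
```

```text
t 13.63 tcp [ 0.3696 -0.3042  0.2286] yawY 76.05 tilt 0.39 F [0.7 0.  0.2] w 0.0667 -> tool shift mm [-143.6  292.5    8.1] ('turnZ', np.float64(80.1))
```

View pics/w6.png

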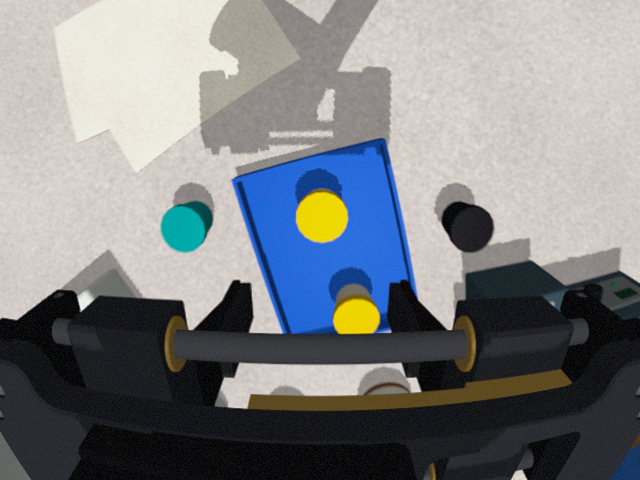

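Cup stands upright in the blue tray at (322,216), with its kin untouched. Turning the jaws across the bar and moving over it.

Emit:
move_arm:
  plan:
    - [0, 0, 0, 0, 0, 6.7, 60]
    - [0, 0, 0, 0, 0, 6.7, 60]
    - [0, 0, 0, 0, 0, 6.7, 60]
    - [0, 0, 0, 0, 0, 6.7, 60]
    - [0, 0, 0, 0, 0, 6.7, 60]
    - [0, 0, 0, 0, 0, 6.7, 60]
    - [0, 0, 0, 0, 0, 6.7, 60]
    - [0, 0, 0, 0, 0, 6.7, 60]
    - [0, 0, 0, 0, 0, 6.7, 60]
    - [0, 0, 0, 0, 0, 6.7, 60]
    - [0, 0, 0, 0, 0, 6.7, 60]
    - [0, 0, 0, 0, 0, 6.3, 60]

```text
time_s: 14.68
eef_pos: [0.3682, -0.3026, 0.2238]
tcp_rot: [-2.302, -2.136, -0.0]
force: [-0.1, 0.9, 0.4]
gripper_width: 0.0666
```

Emit:
move_arm:
  plan:
    - [29.3, 21.3, 0, 0, 0, 0, 60]
    - [29.3, 21.3, 0, 0, 0, 0, 60]
    - [29.3, 21.3, 0, 0, 0, 0, 60]
    - [29.3, 21.3, 0, 0, 0, 0, 60]
    - [29.3, 21.3, 0, 0, 0, 0, 60]
    - [29.3, 21.3, 0, 0, 0, 0, 60]
    - [29.3, 21.3, 0, 0, 0, 0, 60]
    - [29.3, 21.3, 0, 0, 0, 0, 60]
    - [29.3, 21.3, 0, 0, 0, 0, 60]
    - [0, 0, 0, 0, 0, 0, 60]
    - [0, 0, 0, 0, 0, 0, 60]
    - [0, 0, 0, 0, 0, 0, 60]

```text
time_s: 15.68
eef_pos: [0.5771, -0.053, 0.2235]
tcp_rot: [-2.295, -2.143, 0.002]
force: [-0.6, -0.5, -0.6]
gripper_width: 0.0668
```

Run:
```python
from h import *
to(.5795,-.055,.145,-4)
im,d,s=snap('wrist','w7')
hs=cv2.cvtColor(im,cv2.COLOR_RGB2HSV)
m=((hs[:,:,1]<60)&(hs[:,:,2]>90)).astype(np.uint8); m[:190]=0; m[300:]=0; m[:,:200]=0;m[:,440:]=0
n,l,st,c=cv2.connectedComponentsWithStats(m)
for i in range(1,n):
    if st[i,4]>200:
        P=wray('pics/w7.npz',np.argwhere(l==i)[:,::-1],.147); r=cv2.minAreaRect((P[:,:2]*1000).astype(np.float32)); print(st[i],c[i].round(),np.round(r[0],1),np.round(r[1],1),r[2])
```

```text
t 15.68 tcp [ 0.5771 -0.053   0.2235] yawY -3.91 tilt 0.12 F [-0.6 -0.5 -0.6] w 0.0668 -> tool shift mm [-1.8  2.7 78.5] ('turnZ', np.float64(0.1))
[ 200  190   67  110 4466] [225. 230.] [521.5 -42.9] [78.1 43.5] 80.03528594970703
[ 320  190   19  110 1788] [329. 243.] [583.3 -46. ] [72.3 10.3] 85.53132629394531
```

View pics/w7.png

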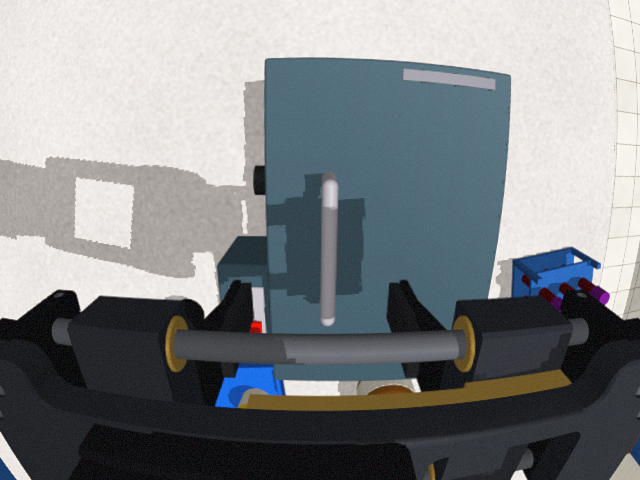

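Emit:
move_arm:
  plan:
    - [-2, 4, 30, 0, 0, 0, 60]
    - [0, 0, 26, 0, 0, 0, 60]
    - [0, 0, 14, 0, 0, 0, 60]
    - [0, 0, 8, 0, 0, 0, 60]
    - [0, 0, 0, 0, 0, 0, 60]
    - [0, 0, 0, 0, 0, 0, 255]
    - [0, 0, 0, 0, 0, 0, 255]
    - [0, 0, 0, 0, 0, 0, 255]
    - [0, 0, 0, 0, 0, 0, 255]
    - [0, 0, 0, 0, 0, 0, 255]
    - [0, 0, 0, 0, 0, 0, 255]
    - [0, 0, 0, 0, 0, 0, 255]
  squeeze: 20

```text
time_s: 16.73
eef_pos: [0.582, -0.0553, 0.1466]
tcp_rot: [2.296, 2.143, 0.001]
force: [0.5, -0.4, 0.2]
gripper_width: 0.0279
```

Emit:
move_arm:
  plan:
    - [0, 0, 0, 0, 0, 0, 255]
    - [0, 0, 0, 0, 0, 0, 255]
    - [0, 0, 0, 0, 0, 0, 255]
    - [0, 0, 0, 0, 0, 0, 255]
    - [0, 0, 0, 0, 0, 0, 255]
    - [0, 0, 0, 0, 0, 0, 255]
    - [0, 0, 0, 0, 0, 0, 255]

```text
time_s: 17.32
eef_pos: [0.5823, -0.0554, 0.1462]
tcp_rot: [2.297, 2.143, 0.001]
force: [2.6, 1.1, -0.8]
gripper_width: 0.0093
```

Run:
```python
from h import *
to(.5795,-.055,.145,-4)
snap('wrist','w8')
```

```text
t 17.32 tcp [ 0.5823 -0.0554  0.1462] yawY -3.97 tilt 0.05 F [ 2.6  1.1 -0.8] w 0.0093 -> tool shift mm [ 0.2 -2.8  1.2] ('turnZ', np.float64(0.0))
```

View pics/w8.png

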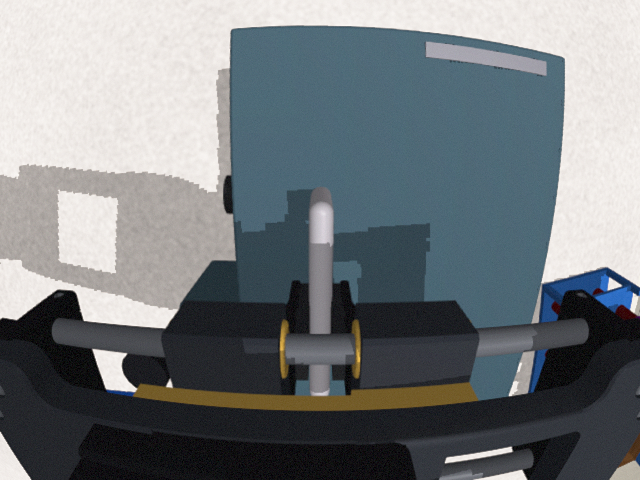

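Bar gripped, opening 9.3 mm. Tug test, with the catch untouched.

Emit:
move_arm:
  plan:
    - [0, 0.5, -1.5, 0, 0, 0, 255]
    - [0, 0.5, -1.5, 0, 0, 0, 255]
    - [0, 0.5, -1.5, 0, 0, 0, 255]
    - [0, 0, 0, 0, 0, 0, 255]
    - [0, 0, 0, 0, 0, 0, 255]

```text
time_s: 17.78
eef_pos: [0.5838, -0.0555, 0.1508]
tcp_rot: [2.296, 2.143, 0.001]
force: [3.9, 0.6, -4.5]
gripper_width: 0.0091
```

Emit:
move_arm:
  plan:
    - [0, 0.5, -1.5, 0, 0, 0, 255]
    - [0, 0.5, -1.5, 0, 0, 0, 255]
    - [0, 0.5, -1.5, 0, 0, 0, 255]
    - [0, 0, 0, 0, 0, 0, 255]
    - [0, 0, 0, 0, 0, 0, 255]
    - [0, 0, 0, 0, 0, 0, 255]

```text
time_s: 18.28
eef_pos: [0.5848, -0.0556, 0.1536]
tcp_rot: [-2.297, -2.143, 0.0]
force: [6.0, 0.5, -13.1]
gripper_width: 0.0092
```

Emit:
move_arm:
  plan:
    - [0, 0.5, -1.5, 0, 0, 0, 255]
    - [0, 0.5, -1.5, 0, 0, 0, 255]
    - [0, 0, 0, 0, 0, 0, 255]
    - [0, 0, 0, 0, 0, 0, 255]

```text
time_s: 18.62
eef_pos: [0.5848, -0.0556, 0.1542]
tcp_rot: [-2.295, -2.141, 0.003]
force: [7.5, -1.5, -24.1]
gripper_width: 0.0092
```

The lid is caught: the TCP stopped about 8 mm up while the pull rose from 13 to 24 N. I'll lower the lid, let go and move to the catch.

Emit:
move_arm:
  plan:
    - [0, -1, 3, 0, 0, 0, 255]
    - [0, -1, 3, 0, 0, 0, 255]
    - [0, -1, 3, 0, 0, 0, 255]
    - [0, -1, 3, 0, 0, 0, 255]
    - [0, 0, 0, 0, 0, 0, 255]
    - [0, 0, 0, 0, 0, 0, 140]
    - [0, 0, 0, 0, 0, 0, 140]
    - [0, 0, 0, 0, 0, 0, 140]
    - [0, 0, 0, 0, 0, 0, 140]
    - [0, 0, 0, 0, 0, 0, 140]
    - [0, 0, 0, 0, 0, 0, 140]
    - [0, 0, 0, 0, 0, 0, 140]

```text
time_s: 19.62
eef_pos: [0.5815, -0.0554, 0.1462]
tcp_rot: [-2.297, -2.143, 0.001]
force: [-0.4, -0.4, -0.9]
gripper_width: 0.038
```

Emit:
move_arm:
  plan:
    - [0, 0, -20, 0, 0, 0, 140]
    - [0, 0, -30, 0, 0, 0, 140]
    - [0, 0, -25, 0, 0, 0, 140]
    - [0, 0, 0, 0, 0, 0, 140]
    - [0, 0, 0, 0, 0, 0, 140]

```text
time_s: 20.03
eef_pos: [0.5827, -0.0557, 0.2228]
tcp_rot: [2.294, 2.141, 0.003]
force: [-0.1, -0.2, -0.8]
gripper_width: 0.0392
```

Run:
```python
from h import *
to(.505,-.140,.113,86)
im,d,s=snap('wrist','w9')
cv2.imwrite('pics/w9c.png',im[:,:,::-1])
```

```text
t 20.03 tcp [ 0.5827 -0.0557  0.2228] yawY -3.95 tilt 0.21 F [-0.1 -0.2 -0.8] w 0.0392 -> tool shift mm [-89.4 -72.1 109.7] ('turnZ', np.float64(-90.0))
```

View pics/w9.png

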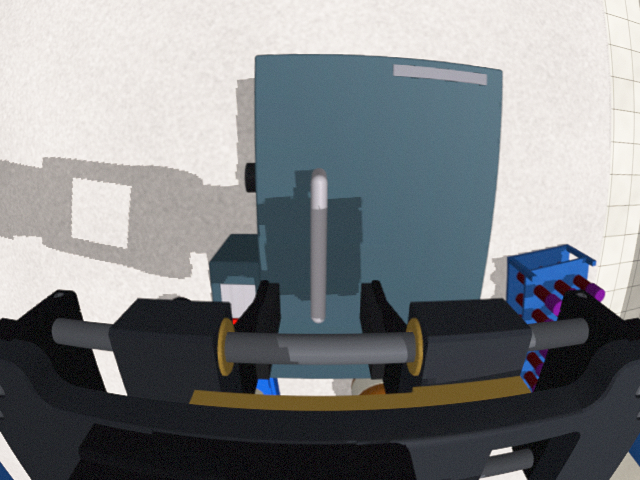

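I'll keep this orientation and push the knob from its -y side with the fingers closed.

Emit:
move_arm:
  plan:
    - [-30.4, -17.9, 0, 0, 0, 0, 255]
    - [-30.4, -17.9, 0, 0, 0, 0, 255]
    - [-30.4, -17.9, 0, 0, 0, 0, 255]
    - [-30.4, -17.9, 0, 0, 0, 0, 255]
    - [0, 0, 20, 0, 0, 0, 255]
    - [0, 0, 20, 0, 0, 0, 255]
    - [0, 0, 10, 0, 0, 0, 255]
    - [0, 0, 0, 0, 0, 0, 255]
    - [0, 0, 0, 0, 0, 0, 255]

```text
time_s: 20.83
eef_pos: [0.5014, -0.1711, 0.1701]
tcp_rot: [-2.294, -2.142, 0.001]
force: [0.1, -0.2, -0.3]
gripper_width: 0.0003
```

Run:
```python
from h import *
to(.503,-.172,.112,-4)
im,d,s=snap('wrist','w10')
im,d,s=snap('side','s10'); cv2.imwrite('pics/s10c.png',cv2.resize(im[180:400,220:480,::-1],None,fx=3,fy=2.7))
```

```text
t 20.83 tcp [ 0.5014 -0.1711  0.1701] yawY -3.94 tilt 0.19 F [ 0.1 -0.2 -0.3] w 0.0003 -> tool shift mm [-0.9  1.9 58.1] ('turnZ', np.float64(0.1))
```

View pics/w10.png

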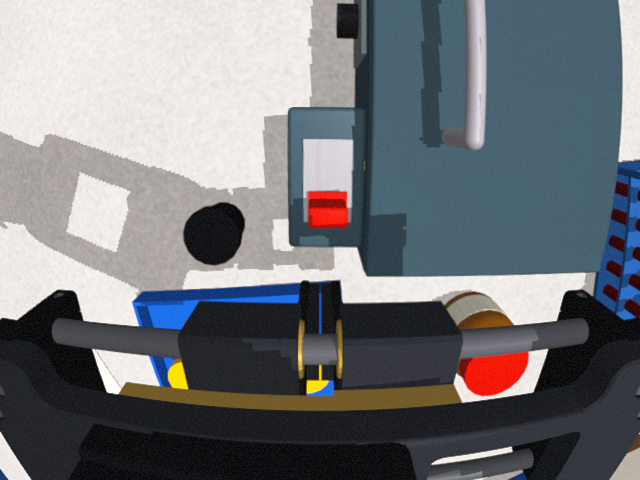

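View pics/s10c.png

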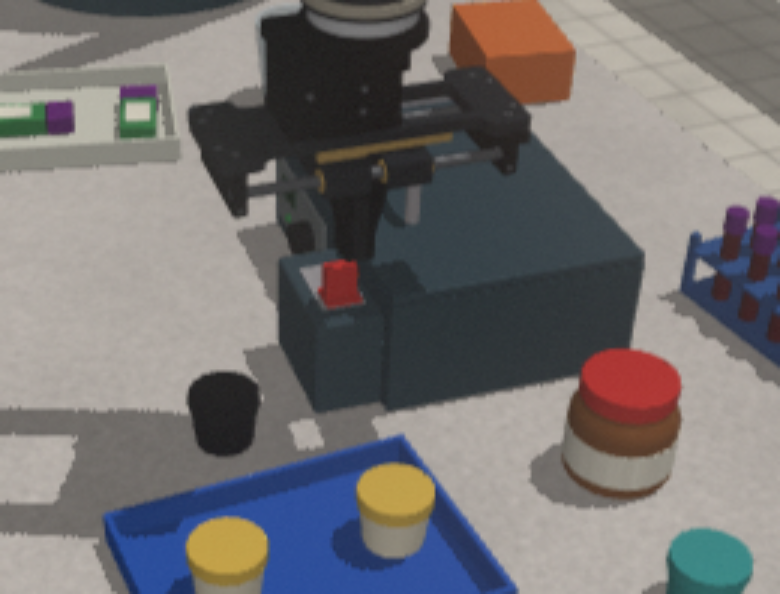

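The knob is at (328,210), ahead of the closed fingers in +y, with about 15 mm clearance. Descend beside it, then push.

Emit:
move_arm:
  plan:
    - [0, 2, 20, 0, 0, 0, 255]
    - [0, 0, 20, 0, 0, 0, 255]
    - [0, 0, 10, 0, 0, 0, 255]
    - [0, 0, 7, 0, 0, 0, 255]
    - [0, 0, 0, 0, 0, 0, 255]
    - [0, 0, 0, 0, 0, 0, 255]

```text
time_s: 21.43
eef_pos: [0.5043, -0.1719, 0.1146]
tcp_rot: [2.296, 2.143, 0.0]
force: [-0.2, -1.0, -0.9]
gripper_width: 0.0007
```

Emit:
move_arm:
  plan:
    - [5, 0, 0, 0, 0, 0, 255]
    - [5, 0, 0, 0, 0, 0, 255]
    - [5, 0, 0, 0, 0, 0, 255]
    - [5, 0, 0, 0, 0, 0, 255]
    - [5, 0, 0, 0, 0, 0, 255]
    - [0, 0, 0, 0, 0, 0, 255]

```text
time_s: 21.93
eef_pos: [0.506, -0.1461, 0.1147]
tcp_rot: [2.295, 2.144, 0.001]
force: [-0.4, 0.4, 0.4]
gripper_width: 0.0004
```

Emit:
move_arm:
  plan:
    - [4, 0, 0, 0, 0, 0, 255]
    - [4, 0, 0, 0, 0, 0, 255]
    - [4, 0, 0, 0, 0, 0, 255]
    - [4, 0, 0, 0, 0, 0, 255]
    - [0, 0, 0, 0, 0, 0, 255]
    - [0, 0, 0, 0, 0, 0, 255]

```text
time_s: 22.43
eef_pos: [0.5067, -0.1303, 0.1141]
tcp_rot: [-2.296, -2.143, -0.001]
force: [-0.4, -0.4, 0.5]
gripper_width: 0.0004
```

Run:
```python
from h import *
im,d,s=snap('wrist','w11')
im,d,s=snap('side','s11'); cv2.imwrite('pics/s11c.png',cv2.resize(im[200:350,280:460,::-1],None,fx=4,fy=4))
to(.503,-.172,.112,-4)
```

```text
t 22.53 tcp [ 0.5063 -0.1304  0.1139] yawY -3.97 tilt 0.11 F [-0.1  0.1 -0. ] w 0.0006 -> tool shift mm [-41.8  -0.4   1.8] ('turnZ', np.float64(0.0))
```

View pics/w11.png

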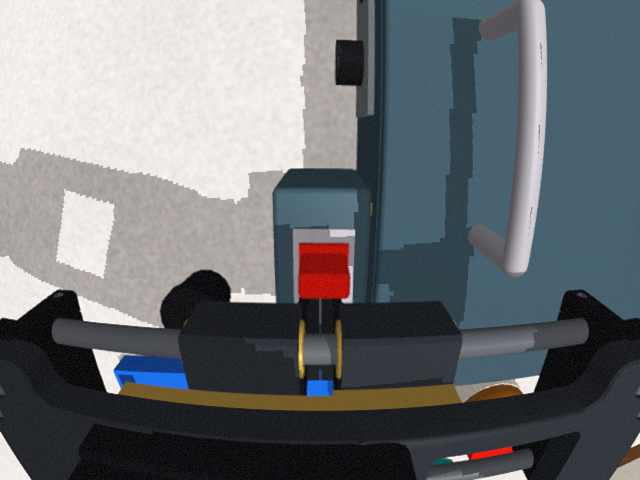

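View pics/s11c.png

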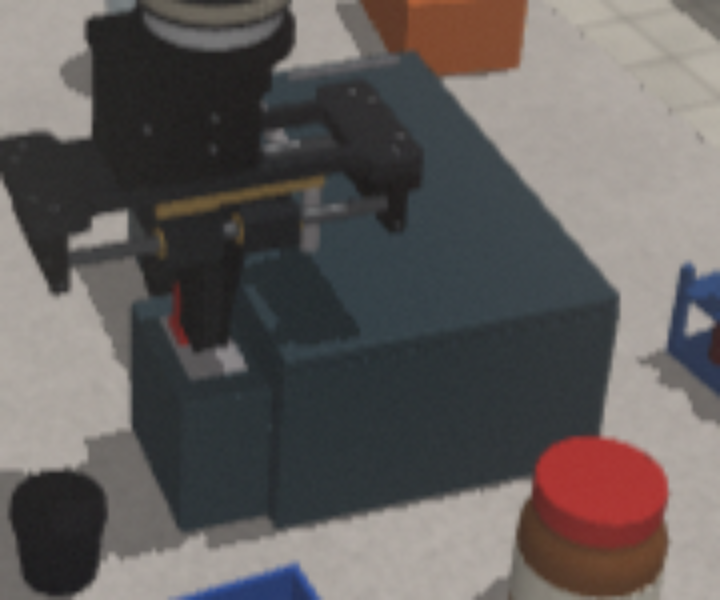

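The red knob (324,270) has moved with the fingers, about 25 mm so far. Continuing to the end stop.

Emit:
move_arm:
  plan:
    - [3, 0, 0, 0, 0, 0, 255]
    - [3, 0, 0, 0, 0, 0, 255]
    - [0, 0, 0, 0, 0, 0, 255]
    - [0, 0, 0, 0, 0, 0, 255]

```text
time_s: 22.87
eef_pos: [0.5066, -0.1273, 0.1141]
tcp_rot: [2.293, 2.145, -0.006]
force: [-3.8, -10.2, -0.7]
gripper_width: 0.0003
```

Emit:
move_arm:
  plan:
    - [1.5, 0, 0, 0, 0, 0, 255]
    - [1.5, 0, 0, 0, 0, 0, 255]
    - [0, 0, 0, 0, 0, 0, 255]
    - [0, 0, 0, 0, 0, 0, 255]

```text
time_s: 23.2
eef_pos: [0.5067, -0.127, 0.1142]
tcp_rot: [2.289, 2.144, -0.011]
force: [-5.6, -19.1, -0.7]
gripper_width: 0.0002
```

End stop reached: 19 N and no further motion. Backing off, lifting, and returning to the bar.

Emit:
move_arm:
  plan:
    - [-5, 0, 0, 0, 0, 0, 255]
    - [-8, 0, 0, 0, 0, 0, 255]
    - [0, 0, -20, 0, 0, 0, 255]
    - [0, 0, -35, 0, 0, 0, 255]
    - [0, 0, -35, 0, 0, 0, 255]
    - [0, 0, -20, 0, 0, 0, 120]
    - [0, 0, 0, 0, 0, 0, 120]
    - [0, 0, 0, 0, 0, 0, 120]

```text
time_s: 23.87
eef_pos: [0.507, -0.1349, 0.2253]
tcp_rot: [2.295, 2.142, 0.002]
force: [0.2, -0.0, -0.1]
gripper_width: 0.0132
```

Run:
```python
from h import *
im,d,s=snap('wrist','w12')
to(.581,-.0555,.222,-4)
```

```text
t 23.92 tcp [ 0.5061 -0.1344  0.224 ] yawY -3.95 tilt 0.06 F [ 0.3  0.5 -0.2] w 0.0167 -> tool shift mm [83.9 69.3  2. ] ('turnZ', np.float64(0.0))
```

View pics/w12.png

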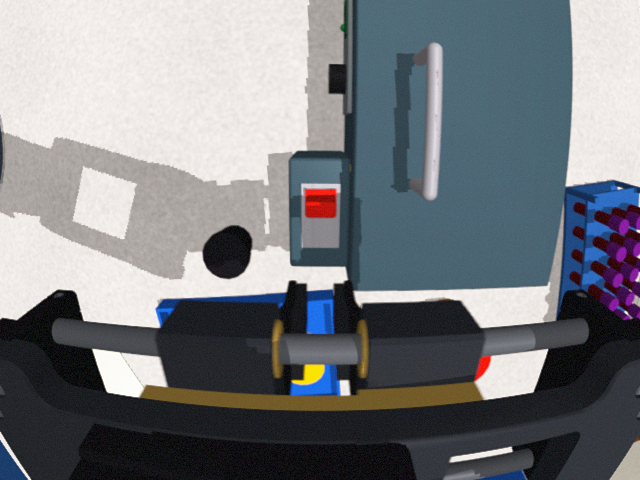

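The knob (320,203) is now at the inner end of its slot. Back to the bar.

Emit:
move_arm:
  plan:
    - [28, 23.2, 0, 0, 0, 0, 110]
    - [28, 23.2, 0, 0, 0, 0, 110]
    - [28, 23.2, 0, 0, 0, 0, 110]
    - [0, 0, 0, 0, 0, 0, 110]
    - [0, 0, 0, 0, 0, 0, 110]
    - [0, 0, 20, 0, 0, 0, 110]
    - [0, 0, 0, 0, 0, 0, 110]

```text
time_s: 24.5
eef_pos: [0.5782, -0.0556, 0.2002]
tcp_rot: [-2.291, -2.138, 0.008]
force: [-1.7, 0.3, -0.5]
gripper_width: 0.0492
```

Run:
```python
from h import *
im,d,s=snap('wrist','w13')
to(.581,-.0555,.1455,-4)
```

```text
t 24.55 tcp [ 0.5787 -0.056   0.2014] yawY -4.0 tilt 0.47 F [-0.5 -0.1  0.2] w 0.0492 -> tool shift mm [ 0.5  2.7 55.9] ('turnZ', np.float64(-0.0))
```

View pics/w13.png

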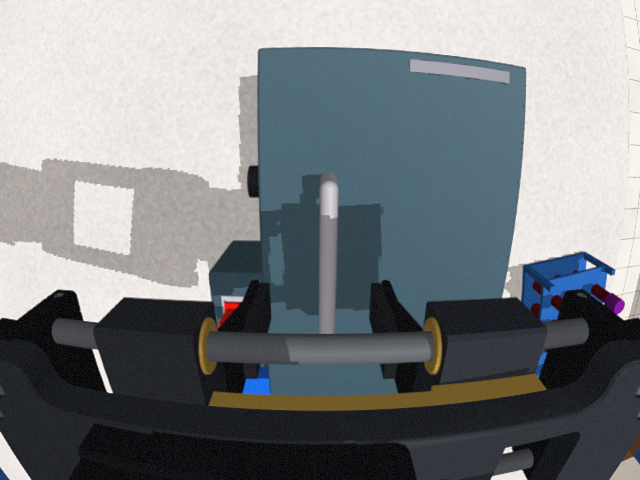

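Emit:
move_arm:
  plan:
    - [0, 3, 20, 0, 0, 0, 110]
    - [0, 0, 20, 0, 0, 0, 110]
    - [0, 0, 10, 0, 0, 0, 110]
    - [0, 0, 6, 0, 0, 0, 110]
    - [0, 0, 0, 0, 0, 0, 110]
    - [0, 0, 0, 0, 0, 0, 255]
    - [0, 0, 0, 0, 0, 0, 255]
    - [0, 0, 0, 0, 0, 0, 255]
    - [0, 0, 0, 0, 0, 0, 255]
    - [0, 0, 0, 0, 0, 0, 255]
    - [0, 0, 0, 0, 0, 0, 255]
    - [0, 0, 0, 0, 0, 0, 255]

```text
time_s: 25.55
eef_pos: [0.5829, -0.0559, 0.1483]
tcp_rot: [-2.294, -2.142, 0.005]
force: [-7.3, -0.9, 5.2]
gripper_width: 0.011
```

Emit:
move_arm:
  plan:
    - [0, 0, 0, 0, 0, 0, 255]
    - [0, 0, 0, 0, 0, 0, 255]
    - [0, 0, 0, 0, 0, 0, 255]
    - [0, 0, 0, 0, 0, 0, 255]
    - [0, 0.5, -1.5, 0, 0, 0, 255]
    - [0, 1, -3, 0, 0, 0, 255]
    - [0, 1, -3, 0, 0, 0, 255]
    - [0, 1, -3, 0, 0, 0, 255]
    - [0, 0, 0, 0, 0, 0, 255]
    - [0, 0, 0, 0, 0, 0, 255]

```text
time_s: 26.38
eef_pos: [0.5859, -0.0562, 0.1581]
tcp_rot: [-2.293, -2.141, 0.006]
force: [-5.1, -1.5, -0.4]
gripper_width: 0.0093
```

Run:
```python
from h import *
to(.581,-.0555,.1455,-4)
# arc rows in tool frame from shut (bar 135 fwd,45 up of hinge): dy=+case x, dz up
a0=np.arctan2(45,135); r=np.hypot(135,45)
th=np.radians(np.arange(0,56,2.5)); P=np.stack([-r*np.cos(a0+th),r*np.sin(a0+th)],1)
for t,p in zip(np.degrees(th),P-P[0]): print(round(t,1),p.round(1))
```

```text
t 26.38 tcp [ 0.5859 -0.0562  0.1581] yawY -3.94 tilt 0.34 F [-5.1 -1.5 -0.4] w 0.0093 -> tool shift mm [ 0.3 -4.8 12.6] ('turnZ', np.float64(0.1))
0.0 [0. 0.]
2.5 [2.1 5.8]
5.0 [ 4.4 11.6]
7.5 [ 7.  17.2]
10.0 [ 9.9 22.8]
12.5 [12.9 28.2]
15.0 [16.2 33.4]
17.5 [19.8 38.5]
20.0 [23.5 43.5]
22.5 [27.5 48.2]
25.0 [31.7 52.8]
27.5 [36.  57.3]
30.0 [40.6 61.5]
32.5 [45.3 65.5]
35.0 [50.2 69.3]
37.5 [55.3 72.9]
40.0 [60.5 76.2]
42.5 [65.9 79.4]
45.0 [71.4 82.3]
47.5 [77.  84.9]
50.0 [82.7 87.3]
52.5 [88.5 89.5]
55.0 [94.4 91.4]
```

Emit:
move_arm:
  plan:
    - [0, 2, -4, 0, 0, 0, 255]
    - [0, 2, -4, 0, 0, 0, 255]
    - [0, 2.4, -4.3, 0, 0, 0, 255]
    - [0, 3, -5.4, 0, 0, 0, 255]
    - [0, 3.3, -5.2, 0, 0, 0, 255]
    - [0, 3.6, -5.1, 0, 0, 0, 255]
    - [0, 3.7, -5, 0, 0, 0, 255]
    - [0, 0, 0, 0, 0, 0, 255]
    - [0, 0, 0, 0, 0, 0, 255]

```text
time_s: 27.13
eef_pos: [0.6046, -0.0577, 0.1916]
tcp_rot: [-2.291, -2.14, 0.01]
force: [-9.6, -0.6, 4.1]
gripper_width: 0.009
```

Run:
```python
from h import *
to(.581,-.0555,.1455,-4)
im,d,s=snap('side','s14'); cv2.imwrite('pics/s14c.png',cv2.resize(im[150:350,250:490,::-1],None,fx=3,fy=3))
```

```text
t 27.13 tcp [ 0.6046 -0.0577  0.1916] yawY -3.92 tilt 0.51 F [-9.6 -0.6  4.1] w 0.009 -> tool shift mm [  0.5 -23.3  46.3] ('turnZ', np.float64(0.1))
```

View pics/s14c.png

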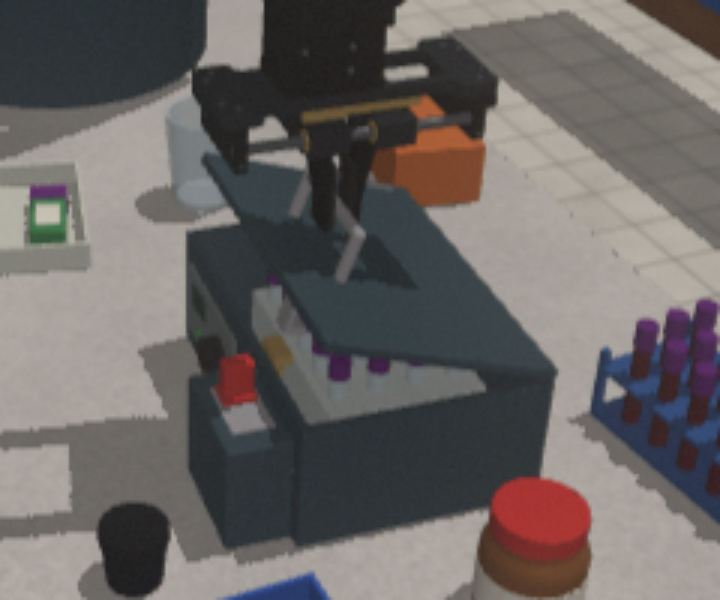

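The lid swings free, at about 20° here. The radial force shows my path sits slightly inside the arc, so I'll correct that and continue to about 35°.

Emit:
move_arm:
  plan:
    - [0, -2, -1.5, 0, 0, 0, 255]
    - [0, 3, -3.7, 0, 0, 0, 255]
    - [0, 4, -4.7, 0, 0, 0, 255]
    - [0, 4.2, -4.6, 0, 0, 0, 255]
    - [0, 4.3, -4.5, 0, 0, 0, 255]
    - [0, 4.6, -4.2, 0, 0, 0, 255]
    - [0, 4.7, -4, 0, 0, 0, 255]
    - [0, 0, 0, 0, 0, 0, 255]
    - [0, 0, 0, 0, 0, 0, 255]

```text
time_s: 27.93
eef_pos: [0.6317, -0.0598, 0.22]
tcp_rot: [2.295, 2.142, 0.001]
force: [-4.6, -1.8, 3.0]
gripper_width: 0.0091
```

Emit:
move_arm:
  plan:
    - [0, 4.5, -4.2, 0, 0, 0, 255]
    - [0, 5.2, -3.4, 0, 0, 0, 255]
    - [0, 5.4, -3.2, 0, 0, 0, 255]
    - [0, 5.5, -2.9, 0, 0, 0, 255]
    - [0, 5.6, -2.6, 0, 0, 0, 255]
    - [0, 5.7, -2.4, 0, 0, 0, 255]
    - [0, 5.8, -2.2, 0, 0, 0, 255]
    - [0, 0, 0, 0, 0, 0, 255]
    - [0, 0, 0, 0, 0, 0, 255]
    - [0, 0, 0, 0, 0, 0, 255]

```text
time_s: 28.77
eef_pos: [0.6694, -0.0626, 0.2411]
tcp_rot: [2.295, 2.142, 0.001]
force: [-3.7, -3.4, 5.9]
gripper_width: 0.0091
```

Run:
```python
from h import *
to(.581,-.0555,.1455,-4)
p=robot.state()['eef_pos']; h=np.array([.581+.135*np.cos(np.radians(4)),.1]); print('angle',np.degrees(np.arctan2(p[2]-.1,h[0]-p[0]))-18.4)
im,d,s=snap('side','s15'); cv2.imwrite('pics/s15c.png',cv2.resize(im[130:350,250:490,::-1],None,fx=2.7,fy=2.7))
im,d,s=snap('top','t15')
```

```text
t 28.77 tcp [ 0.6694 -0.0626  0.2411] yawY -3.96 tilt 0.16 F [-3.7 -3.4  5.9] w 0.0091 -> tool shift mm [  1.1 -88.9  95.4] ('turnZ', np.float64(0.0))
angle 53.43259757794272
```

View pics/s15c.png

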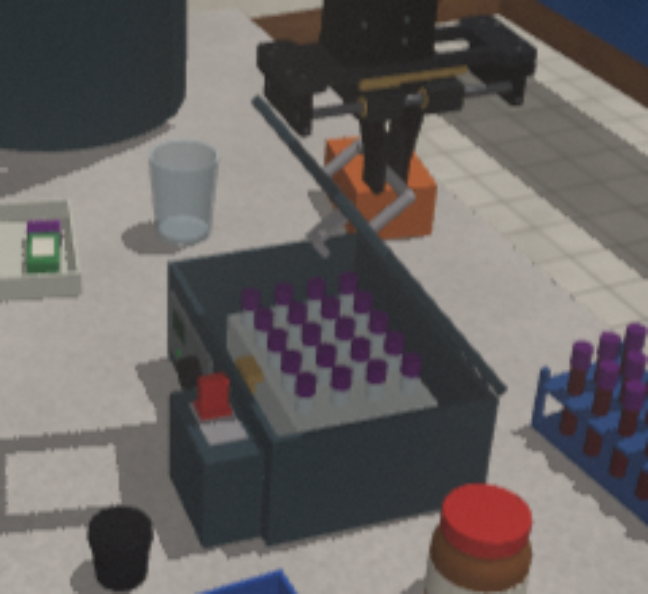

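View pics/t15.png

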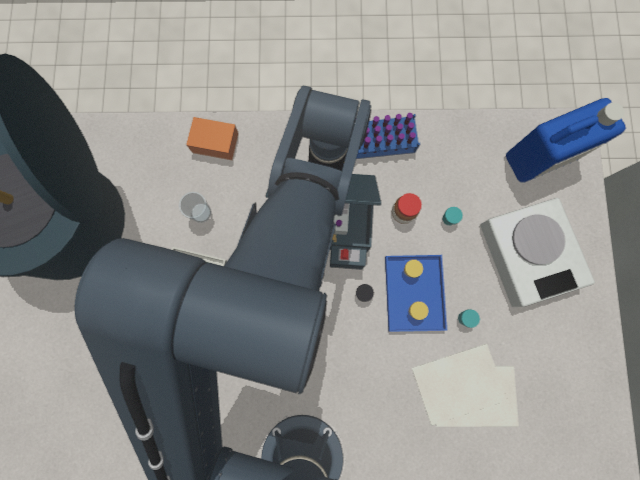

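Emit:
move_arm:
  plan:
    - [0, 0, 0, 0, 0, 0, 255]
    - [0, 0, 0, 0, 0, 0, 255]
    - [0, 0, 0, 0, 0, 0, 255]
    - [0, 0, 0, 0, 0, 0, 255]
    - [0, 0, 0, 0, 0, 0, 255]
    - [0, 0, 0, 0, 0, 0, 255]

```text
time_s: 29.37
eef_pos: [0.6691, -0.0626, 0.241]
tcp_rot: [2.295, 2.142, 0.001]
force: [-3.6, -2.8, 5.3]
gripper_width: 0.009
```

Run:
```python
from h import *
to(.581,-.0555,.1455,-4); print(np.abs(robot.state()['joint_vel']).max())
im,d,s=snap('side','s16')
```

```text
t 29.37 tcp [ 0.6691 -0.0626  0.241 ] yawY -3.97 tilt 0.15 F [-3.6 -2.8  5.3] w 0.009 -> tool shift mm [  1.1 -88.6  95.3] ('turnZ', np.float64(0.0))
0.0008168770105894844
```

View pics/s16.png

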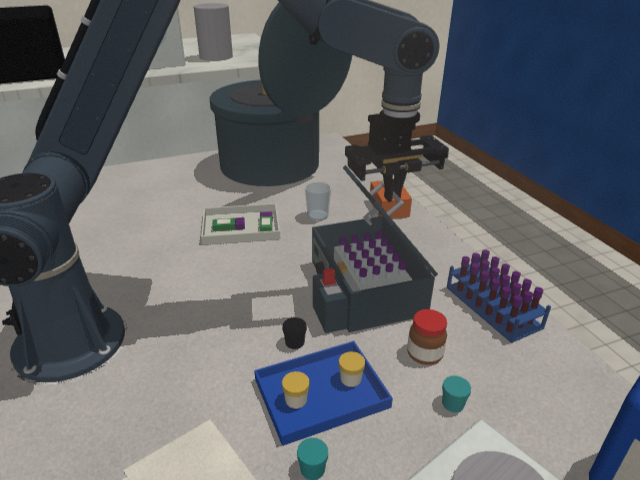

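The side view shows both mailers flat in the white tray (228,224 and 266,222) and both cups upright in the blue tray (296,390 and 351,370). The jar and beaker are where they were, and the lid is held open and steady. Handing in.

```bash
python3 -c "
from station import robot
print(robot.close_job())"
```

```text
the job is handed in; nothing more can be done
None
```

The job is done and handed in at about 29 s of the 72 s; no verdict was reported.

- **Placing:** the yellow-capped cup stands upright in the blue tray, and the green mailer lies flat in the white tray, each beside its kin.
- **Tug test:** with the catch still home, the lid stopped about 8 mm up and the pull climbed from 13 to 24 N, so it was caught. I lowered it again and let go.
- **Catch:** I pushed the red catch to its end stop; it stopped moving while the push rose to 19 N. The lid then swung free.
- **Lid:** it is held open by the bar at about 53°, worked out from the TCP position. The arm is still (joint speeds under 0.001 rad/s), with 9 mm of bar between the fingers.

**Last checks:** the final side picture shows both cups and both mailers in their trays, with the jar, beaker and look-alikes not visibly moved. In the last top view the arm hid the white tray, so the mailers were confirmed only from the side. About 7 N of force remains at the wrist, mostly along the lid's radius, because the arm's path sits slightly inside the bar's arc. No check failed.

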